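Latch the green lid box

ROBOT

A 6-joint arm with a two-finger parallel gripper is mounted at the origin on the work surface. World frame = base frame: x ahead of the robot, y to its left, z up, the work surface at z = 0. Lengths are in m, angles in rad, forces in N, time in s.
With the tool pointing down it reaches from about 0.225 to 0.875 m from the base axis. Payload 3.4 kg.
Tool frame: the origin (TCP) lies at the very end of the fingers, on their centre line; the grasp point (between the pads) lies 19 mm behind it (manip.grip_depth is the distance from the TCP to the grasp point, in m); z points along the fingers, y is the direction in which the jaws open and shut (so a half turn about z gives the same grasp; the last joint's range is limited). The gripper opens to 85 mm and grips with 20 to 120 N. Pads are 22 mm wide; open, the fingers measure 114 mm over their backs; the gripper's body (76 mm by 85 mm) begins 54 mm behind the grasp point. The pads swing forward as they close: fully open they stand 13 mm farther back than shut.
Start: joints at [-1.316, 0.276, 1.505, -0, 1.361, -0.121], TCP at [0.211, -0.535, 0.231] pointing down, gripper open.
Joint ranges: [-2.89, 2.89], [-0.75, 2.08], [0.22, 2.7], [-1.18, 4.32], [0.11, 2.71], [-2.7, 2.7]. Speed limits (rad/s): [2.57, 2.57, 3.14, 3.14, 3.14, 3.14].

INTERFACE

Orientations are given as a unit quaternion [w, x, y, z].
In Python, from rig import manip, cams, sign_off gives the robot as it stands. The module is installed in compiled form; this text tells all that it offers.
- The arm moves only by the shell command python3 -m creep 'ROWS' [FORCE]. ROWS is JSON, a list of rows, each a list of 7 numbers: the shift along the world's x, y, z in m, then the turn, a rotation vector about the world's x, y, z in rad, then the gripper command: -1 is shut, 1 is fully open, values between are in proportion. A call has 1 to 20 rows; each row shifts and turns the commanded pose from where the row before left it; what a row does not reach is not made up. A row lasts 1/8 s, in which the tool goes at most 62.5 mm and 10.7 degrees, less where a joint would pass 70% of its speed; a pose out of reach is approached as far as the arm can. A call with a gripper value outside its range is refused whole. The fingers move at their own pace and stop on an object; FORCE is the grip in N (left out, the last holds). Time passes only in rows, so rows that do not move let the fingers close. It gives the time, the measured TCP pose, the force and the opening at its end, in the units of the state.
- manip.get_state(): the state, without advancing time (a new reading comes with each control period).
- cams.get_image(name): name is "scene" or "top" or "wrist"; returns the picture (400x640x3 uint8, blue, green, red); there is no depth.
- cams.calibration(name): a dict with "fx", "fy", "cx", "cy" (pixels), "k1" (the pictures are not rectified: a ray, as slopes to the right and down, at radius r is drawn at 1 + k1 r^2 times it, then the intrinsics apply), "rvec" (rotation vector, rad) and "tvec" (3), from world to camera coordinates, as OpenCV has them. Camera axes: x right, y down, z forward; pixel columns grow to the right and rows downward; lengths in m; the calibration is good to about 2 mm. A picture is of the moment at which its call begins: read the wrist's pose just before it. calibration takes no time and is no camera call; for the wrist camera it gives the pose at the moment of the call.
- sign_off(): hands the job in, once; it reports no verdict.
The state is a dict: "clock": time; "qpos": joint angles; "qd": joint speeds; "effort": joint torques, N m; "position": TCP position; "ee_rot": TCP orientation; "contact_force": force on the tool from outside, world axes, zero at the start; "moment": the same for the moment, N m; "width": finger opening in m.
Only numpy, scipy, OpenCV 4.12 (cv2) and the standard library are available. Lean on these libraries where they do the work, as an engineer would, in place of code of your own. Each camera call takes 0.05 s, during which the arm holds its last target. There are 200 camera calls.

TASK

The green-fronted white box of jar lids is packed: swing its wire loop over the brass keeper on top of the green front lid, then press the black-gripped lever all the way down flat so that the front lid is pulled tight against the box. Leave the red-fronted box and its latch as they are.

Things in the scene. Friction and masses are not known exactly. Their poses are not given: they have to be found in the camera images.
- green_box: White fixed box 180 (x) x 160 (y) x 100 mm high with green front lid, green band across the top's rear and green back panel. Origin: centre of its underside; z up, -x points out through the front lid. Draw latch along y = 0 on top: lever pivot at x -40, z 120 mm; the loop pivots on the lever 20 mm from there towards the grip. Brass keeper 24 mm wide on the lid's top, leaning 25 degrees to -x.
- green_bar (a point): Middle of the crossbar (along the box's y, 40 mm) of the green box's loop of 5 mm wire, 83 mm from the loop's pivot. At the start the loop points up and to -x, 45 to 66 degrees above level, held by friction. Pushed out and down in an arc, it drops by itself below about 40 degrees and, if the lever still stands, falls over the keeper onto the ledge before it (x about -124, z 114 mm in the box).
- green_keeper (a point): Top outer edge of the brass keeper, at its middle. It stands 15 mm above a steel ledge on the lid's top that reaches about 17 mm farther out (-x). At x about -115, z 126 mm in the box with the lid ajar, x about -107 mm with it shut. Pressing the lever draws the hooked bar in against it.
- green_lever (a joint): Angle of the green box's lever, rad: 0 = down flat (to the box's +x), 1.57 = straight up; starts at 1.74 to 1.90 (leaning to the front lid) and stays where it is left. Flat bar 25 mm wide, 5 thick; black grip 28 mm wide, 7 thick, 44 to 80 mm from the pivot. It resists with under 6 N at the grip and, once flat, stays down by itself.
- green_lid (a joint): Angle of the green front lid, hinged along its bottom edge, rad: 0 = shut tight, 0.08 = ajar (about 9 mm open at the top), as its springy seal pushes it: about 4 N at the top when ajar, 12 N when shut.
- red_bar (a point): Middle of the loop's crossbar on the other box, the same but with red front lid, band and back panel; its latch is open too and must not be moved.

How it is judged:
On the way:
1. the green loop lies over and in front of its keeper while the lever still stands (z of green_bar in the frame of green_box below 0.121 m and x of green_bar in the frame of green_box below -0.107 m and value of joint green_lever above 1.2 rad), for 0.1 s.
At the end, for the whole second after the job is handed in: The green box's lever lies down flat (within 0.15 rad, about 9 degrees), its loop is hooked in front of the keeper, its front lid is pulled shut (within 0.025 rad, about 2.5 mm at the top), and the red box's loop is where it was (within 15 mm) (value of joint green_lever below 0.15 rad and value of joint green_lid below 0.025 rad and z of green_bar in the frame of green_box below 0.121 m and x of green_bar in the frame of green_box below -0.095 m and distance of red_bar from where it was at the start of the episode below 0.015 m); the robot touches nothing.
It fails at once if the red box's latch is moved (its loop's crossbar by more than 15 mm) (distance of red_bar from where it was at the start of the episode above 0.015 m).
It also fails if it takes over 42 s, if anything falls off the work surface, if the arm or the gripper's body presses on something with over 40 N, if the wrist force passes 120 N, or if a joint passes its speed limit or range.

## Working session

There is one attempt and no reset: what is moved stays moved. The work goes in short steps, Python scripts to look and compute and a shell command to move; the robot and the scene stay as the last step left them, time stands still between calls to the robot, and variables do not carry over. Pictures are saved under pics/ and viewed, and the job is handed in when it is done.

```bash
mkdir -p pics; cat > h.py <<'E'
import numpy as np,cv2
from rig import manip,cams
def snap(n,f):
    c=cams.calibration(n); im=cams.get_image(n); cv2.imwrite('pics/'+f,im); return im,c
def ray(c,u,v):
    K=np.array([[c['fx'],0,c['cx']],[0,c['fy'],c['cy']],[0,0,1.]])
    a=np.array([(u-c['cx'])/c['fx'],(v-c['cy'])/c['fy']]);p=a.copy()
    for _ in range(20): p=a/(1+c['k1']*(p@p))
    R=cv2.Rodrigues(np.array(c['rvec'],float))[0];t=np.array(c['tvec'],float).ravel()
    d=R.T@np.array([p[0],p[1],1]);return -R.T@t,d/np.linalg.norm(d)
def onz(c,u,v,z):
    o,d=ray(c,u,v);return o+d*(z-o[2])/d[2]
def tri(c1,p1,c2,p2):
    o1,d1=ray(c1,*p1);o2,d2=ray(c2,*p2)
    s=np.linalg.lstsq(np.c_[d1,-d2],o2-o1,rcond=None)[0]
    a=o1+s[0]*d1;b=o2+s[1]*d2;return (a+b)/2,np.linalg.norm(a-b)
def proj(c,P):
    R=cv2.Rodrigues(np.array(c['rvec'],float))[0];q=R@np.array(P,float)+np.array(c['tvec'],float).ravel()
    x=q[:2]/q[2];x=x*(1+c['k1']*(x@x));return x*[c['fx'],c['fy']]+[c['cx'],c['cy']]
E
python3 - <<'E'
from h import *
print(manip.get_state())
for n in('scene','top','wrist'):
    im,c=snap(n,n+'0.png');print(n,c)
E
```

```text
{'clock': 0.0, 'qpos': array([-1.31599851e+00,  2.76608547e-01,  1.50616887e+00, -2.27245011e-05,
        1.36070777e+00, -1.21016657e-01]), 'qd': array([ 0.00111079, -0.0013539 , -0.00018365, -0.00028271,  0.0004108 ,
       -0.0003099 ]), 'effort': array([-1.19083281e-03, -4.16774690e+01, -2.45804554e+01, -4.86177178e-04,
        1.10527565e-02, -3.27145180e-06]), 'position': array([ 0.2108814 , -0.53434307,  0.23041776]), 'ee_rot': array([-9.43407337e-04,  9.82396436e-01,  1.86805637e-01, -7.43344295e-05]), 'contact_force': array([0.41257064, 0.30647347, 1.20066061]), 'moment': array([ 0.04019324, -0.01305455, -0.02395598]), 'width': 0.08550383493366423}
scene {'fx': 470.56240191324224, 'fy': 470.56240191324224, 'cx': 322.1260050706648, 'cy': 197.5035776321485, 'k1': -0.12135415908983013, 'rvec': array([ 2.03518828,  1.20043249, -0.54066822]), 'tvec': array([-0.25722037, -0.23664608,  1.3954444 ])}
top {'fx': 516.4310598537912, 'fy': 516.4310598537912, 'cx': 325.18527470411544, 'cy': 203.4589583500344, 'k1': 0.015822316836506378, 'rvec': array([ 2.13775934, -2.18020359,  0.13932388]), 'tvec': array([-5.11267781e-04,  5.43624588e-01,  1.09836490e+00])}
wrist {'fx': 290.1391294599264, 'fy': 290.1391294599264, 'cx': 321.38038139713086, 'cy': 196.96554535512865, 'k1': -0.05005563630107517, 'rvec': array([-2.36383494,  1.60755547,  0.26898471]), 'tvec': array([-0.57496683, -0.04008571,  0.38159024])}
```

View pics/scene0.png

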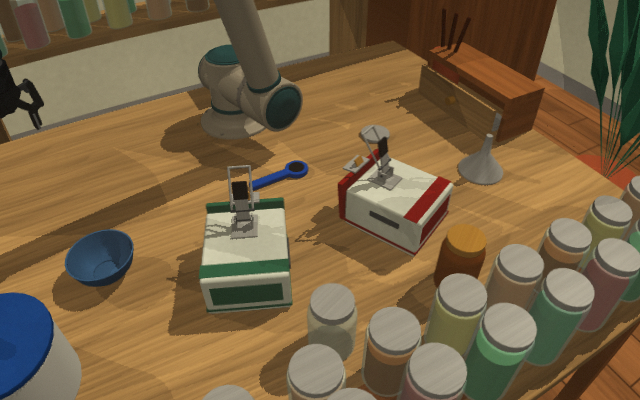

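View pics/top0.png

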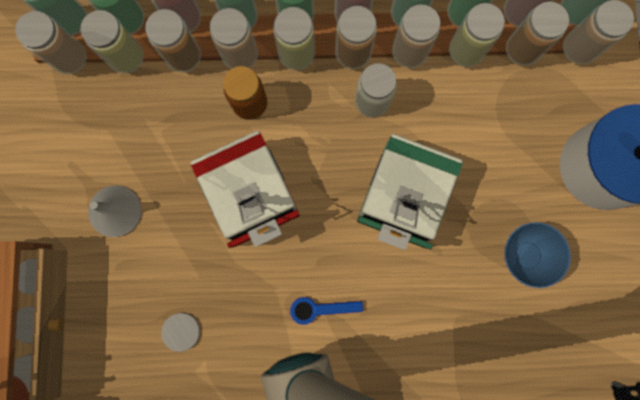

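View pics/wrist0.png

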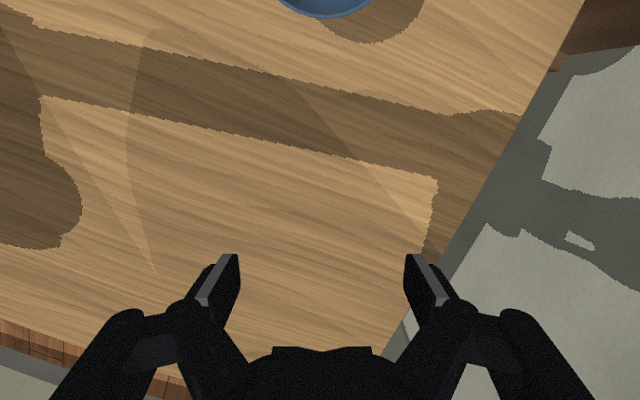

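The green box is on the right in the top view, with its lid facing the robot (pixel ~395,230). The red box is left of it, around (245,190). Next I'll zoom in to measure.

```bash
python3 - <<'E'
import cv2
t=cv2.imread('pics/top0.png')[120:265,340:480];cv2.imwrite('pics/tz.png',cv2.resize(t,None,fx=4,fy=4,interpolation=cv2.INTER_CUBIC))
t=cv2.imread('pics/scene0.png')[155:315,190:310];cv2.imwrite('pics/sz.png',cv2.resize(t,None,fx=3.7,fy=3.7,interpolation=cv2.INTER_CUBIC))
E
```

```text
(no output)
```

View pics/tz.png

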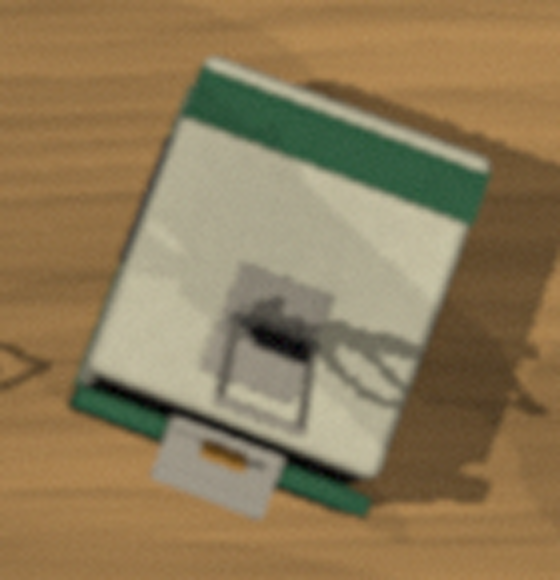

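View pics/sz.png

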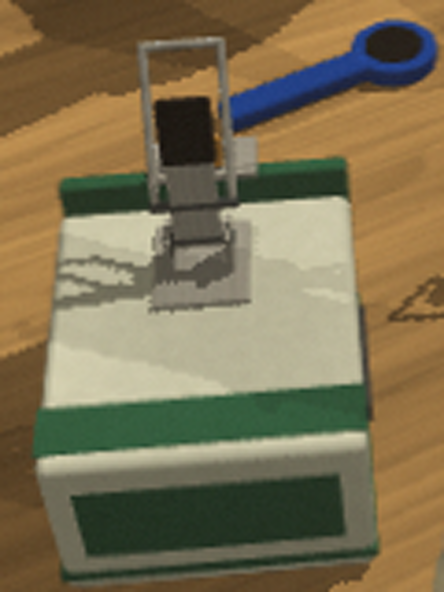

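```bash
python3 - <<'E'
from h import *
c=cams.calibration('top');s=cams.calibration('scene')
T=lambda x,y:(340+(x+.5)/4-.5,120+(y+.5)/4-.5)
S=lambda x,y:(190+(x+.5)/3.7-.5,155+(y+.5)/3.7-.5)
pts={'bl':(206,60),'br':(490,162),'fr':(378,478),'fl':(88,376)}
P={k:onz(c,*T(*v),.1) for k,v in pts.items()}
for k in P:print(k,P[k].round(4))
for a,b in('bl','br'),('fl','fr'),('bl','fl'),('br','fr'):print(a,b,np.linalg.norm(P[a]-P[b]))
ax=(P['bl']-P['fl'])+(P['br']-P['fr']);ay=(P['bl']-P['br'])+(P['fl']-P['fr'])
print('yaw',np.arctan2(ax[1],ax[0]),np.arctan2(-ay[0],ay[1]))
yaw=np.mean([np.arctan2(ax[1],ax[0]),np.arctan2(-ay[0],ay[1])])
R=np.array([[np.cos(yaw),-np.sin(yaw),0],[np.sin(yaw),np.cos(yaw),0],[0,0,1]])
C=np.mean(list(P.values()),0);print('C',C)
print('back centre',(P['bl']+P['br'])/2)
# scene: rear top corners
for p in ((40,460),(368,432)):print('scene',onz(s,*S(*p),.1))
def loc(X):return R.T@(X-[C[0],C[1],0])
k=onz(c,*T(226,455),.124);print('keeper',k,loc(k))
for a,b in(((218,400),(223,41)),((304,430),(143,44)),((261,415),(183,42.5))):
    X,e=tri(c,T(*a),s,S(*b));print('bar',X.round(4),e,loc(X))
for a,b in(((262,340),(184,98)),):
    X,e=tri(c,T(*a),s,S(*b));print('grip',X.round(4),e,loc(X))
E
```

```text
bl [ 0.6781 -0.1521  0.1   ]
br [ 0.6207 -0.2981  0.1   ]
fr [ 0.4574 -0.2322  0.1   ]
fl [ 0.5127 -0.0854  0.1   ]
bl br 0.15686754686411936
fl fr 0.15683272595237754
bl fl 0.17830845492619168
br fr 0.17610419336910288
yaw -0.38320504120792515 -0.36740160143538386
C [ 0.56721398 -0.19192474  0.1       ]
back centre [ 0.64939085 -0.22505302  0.1       ]
scene [ 0.6188409  -0.29198332  0.1       ]
scene [ 0.67821681 -0.14680086  0.1       ]
keeper [ 0.46911029 -0.15151618  0.124     ] [-0.10608728  0.00163561  0.124     ]
bar [ 0.4903 -0.1351  0.205 ] 0.004667181361684021 [-0.09239698  0.02468598  0.20497227]
bar [ 0.4755 -0.1734  0.2077] 0.005533165873260255 [-0.09212815 -0.01634705  0.20767494]
bar [ 0.4829 -0.1543  0.2063] 0.00511657714680329 [-0.09225852  0.00412573  0.20632119]
grip [ 0.517  -0.1625  0.1975] 0.005346442623398703 [-0.05751236  0.00900453  0.19751171]
```

```bash
python3 -m creep '[[0,0,0.035,0,0,0,-1],[0.0,0.03,0.035,0,0,-0.075,-1],[0.031,0.0385,0,0,0,-0.075,-1],[0.031,0.0385,0,0,0,-0.075,-1],[0.031,0.0385,0,0,0,-0.075,-1],[0.031,0.0385,0,0,0,-0.075,-1],[0.031,0.0385,0,0,0,-0.075,-1],[0.031,0.0385,0,0,0,-0.075,-1],[0.031,0.0385,0,0,0,-0.075,-1],[0.031,0.0385,0,0,0,-0.075,-1],[0.031,0.037,0,0,0,-0.075,-1],[0,0,0,0,0,0,-1]]'
python3 - <<'E'
from h import *
st=manip.get_state();print(st['position'],st['ee_rot'],st['contact_force'],st['width'])
for n in('wrist','scene'):
    im,c=snap(n,n+'1.png')
    if n=='wrist':print(ray(c,320,200))
cv2.imwrite('pics/s1z.png',cv2.resize(im[95:255,170:330],None,fx=3.7,fy=3.7,interpolation=cv2.INTER_CUBIC))
E
```

```text
clock: 1.65
position: [0.4914, -0.1574, 0.3008]
ee_rot: [-0.001, 0.983, -0.184, -0.0]
contact_force: [-1.2, -0.0, -0.2]
width: 0.0003
[ 0.49144174 -0.15735889  0.30080557] [-5.71875193e-04  9.82992264e-01 -1.83645938e-01 -2.24823254e-04] [-1.15420189 -0.02700535 -0.16464073] 0.00025067439864669594
(array([ 0.571407  , -0.18781051,  0.44320315]), array([-0.30904271,  0.12646368, -0.94260254]))
```

View pics/wrist1.png

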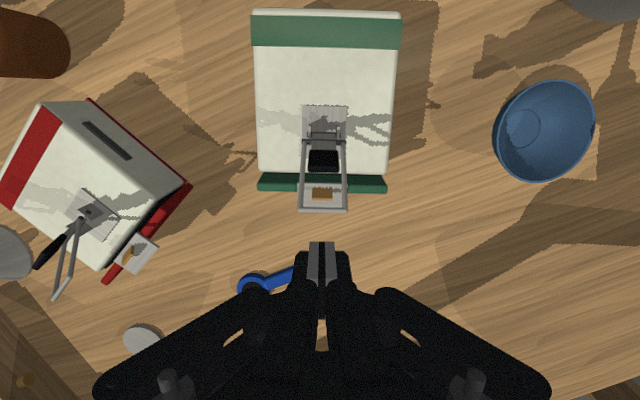

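View pics/s1z.png

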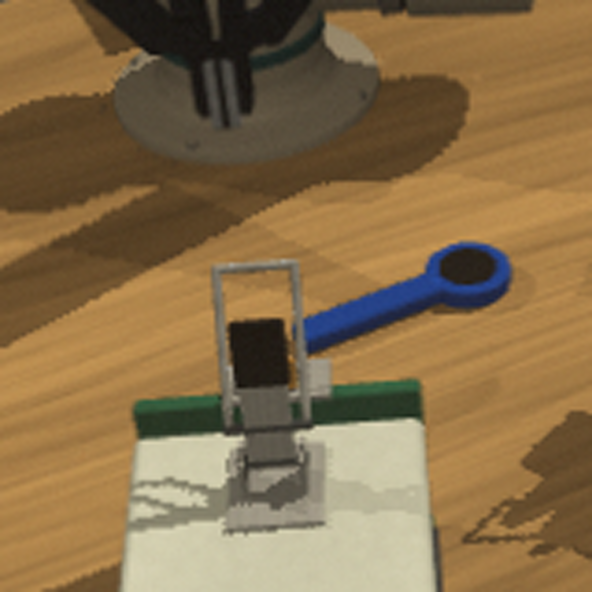

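```bash
python3 - <<'E'
from h import *
im=cv2.imread('pics/wrist1.png');cv2.imwrite('pics/w1z.png',cv2.resize(im[90:260,240:410],None,fx=3.5,fy=3.5,interpolation=cv2.INTER_CUBIC))
w=cams.calibration('wrist');t=cams.calibration('top');s=cams.calibration('scene')
T=lambda x,y:(340+(x+.5)/4-.5,120+(y+.5)/4-.5)
S1=lambda x,y:(170+(x+.5)/3.7-.5,95+(y+.5)/3.7-.5)
yaw=-.373;R=np.array([[np.cos(yaw),-np.sin(yaw),0],[np.sin(yaw),np.cos(yaw),0],[0,0,1]])
for p in((251,14),(402,16),(258,173),(386,174)):
    X=onz(w,*p,.1);print('corner',X,)
print('wt',tri(w,(323,210),t,T(261,415)),'ws',tri(w,(323,210),s,S1(257,266)))
for p in ((299,210),(347,210)):print(onz(w,*p,.205))
print('keeper',onz(w,322,198,.126))
print('tip cols',proj(w,manip.get_state()['position']))
E
```

```text
corner [ 0.67593906 -0.15246654  0.1       ]
corner [ 0.61665577 -0.29959193  0.1       ]
corner [ 0.51696805 -0.08668395  0.1       ]
corner [ 0.45898794 -0.23173547  0.1       ]
wt (array([ 0.4819414 , -0.15717228,  0.20491327]), np.float64(0.0006233725461680839)) ws (array([ 0.48217187, -0.15453332,  0.20423183]), np.float64(0.0057507603385428836))
[ 0.48949014 -0.1377177   0.205     ]
[ 0.47408655 -0.17716272  0.205     ]
keeper [ 0.46694118 -0.15089513  0.126     ]
tip cols [322.62971227 258.97157921]
```

View pics/w1z.png

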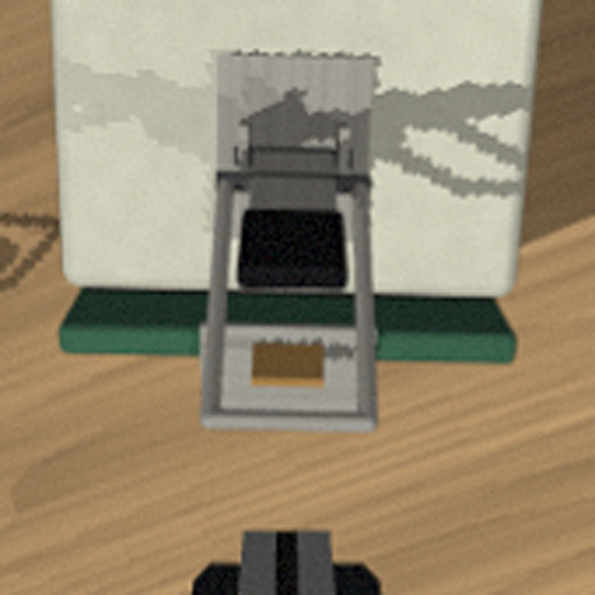

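The wrist and top views agree on the crossbar: (0.482, −0.157, 0.205), with 0.6 mm miss distance. That fits a loop angle of about 52°. I'm lowering the closed fingers behind the bar.

```bash
python3 -m creep '[[0.009,-0.0066,-0.04,0,0,0,-1],[0,0,-0.04,0,0,0,-1],[0,0,-0.022,0,0,0,-1],[0,0,0,0,0,0,-1]]'
python3 - <<'E'
from h import *
im,c=snap('wrist','w2.png');cv2.imwrite('pics/w2z.png',cv2.resize(im[90:290,220:420],None,fx=3,fy=3))
E
```

```text
clock: 2.25
position: [0.4969, -0.1672, 0.1977]
ee_rot: [-0.0, 0.982, -0.187, -0.002]
contact_force: [-0.1, -0.2, 0.1]
width: -0.0001
```

View pics/w2z.png

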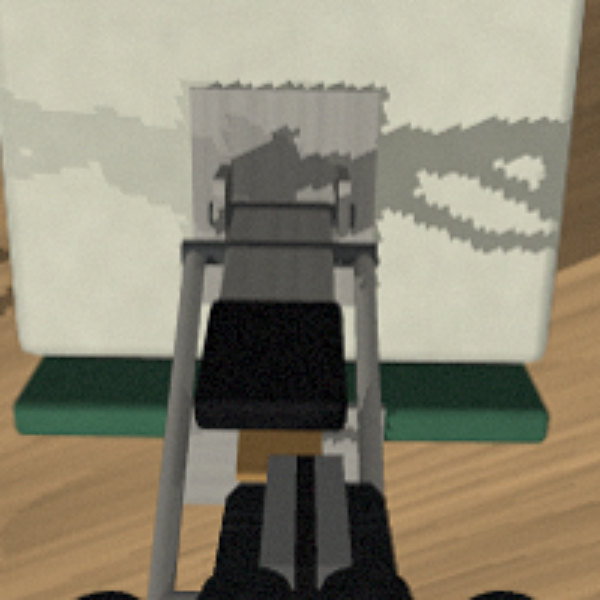

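Fingers are inside the loop, between the bar and the lever, about 4 mm right of centre. I'll centre them and push out.

```bash
python3 -m creep '[[0.0015,0.0035,0,0,0,0,-1],[-0.008,0.003,-0.002,0,0,0,-1],[-0.008,0.003,-0.004,0,0,0,-1],[-0.008,0.003,-0.004,0,0,0,-1],[-0.008,0.003,-0.002,0,0,0,-1],[0,0,0,0,0,0,-1],[0,0,0,0,0,0,-1]]'
python3 - <<'E'
from h import *
im,c=snap('wrist','w3.png');cv2.imwrite('pics/w3z.png',cv2.resize(im[60:330,180:460],None,fx=2,fy=2))
im,c=snap('scene','s3.png');cv2.imwrite('pics/s3z.png',cv2.resize(im[95:255,170:330],None,fx=3.7,fy=3.7,interpolation=cv2.INTER_CUBIC))
E
```

```text
clock: 3.18
position: [0.4688, -0.1512, 0.1875]
ee_rot: [0.0, 0.983, -0.186, 0.0]
contact_force: [-0.2, -0.7, 0.3]
width: 0.0001
```

View pics/w3z.png

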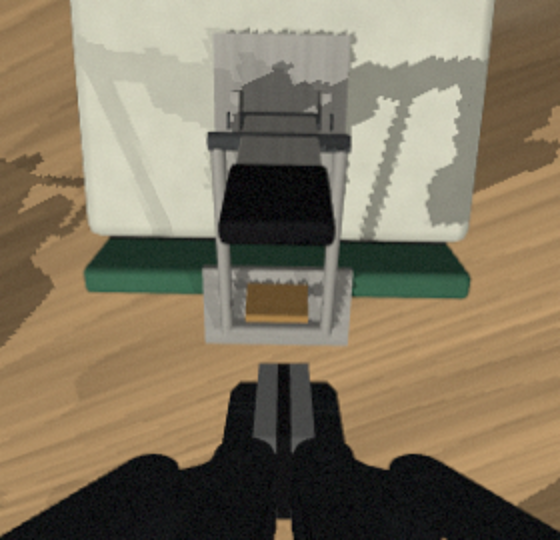

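View pics/s3z.png

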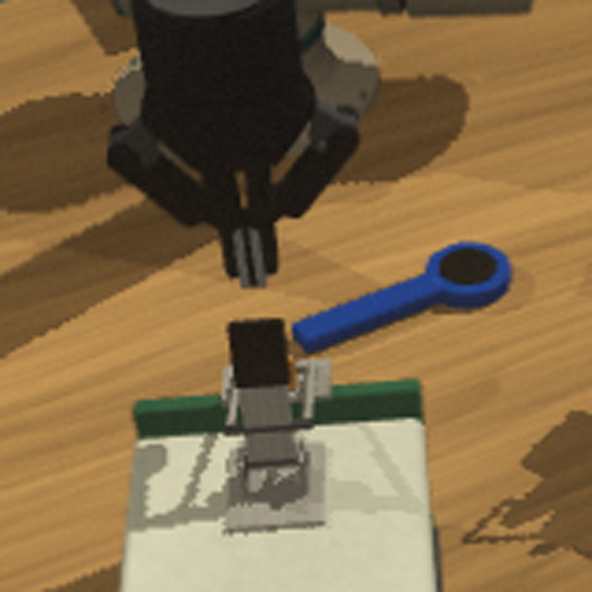

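```bash
python3 - <<'E'
import cv2
im=cv2.imread('pics/w3.png');cv2.imwrite('pics/w3zz.png',cv2.resize(im[170:245,265:375],None,fx=7,fy=7,interpolation=cv2.INTER_CUBIC))
from h import *
c=cams.calibration('wrist')
R=np.array([.931,-.364,0]);O=np.array([.574,-.193,0])
print(proj(c,O-.124*R+[0,0,.114]),proj(c,O-.115*R+[0,0,.126]))
E
```

```text
[323.15683846 223.36189975] [323.24729664 218.98139292]
```

View pics/w3zz.png

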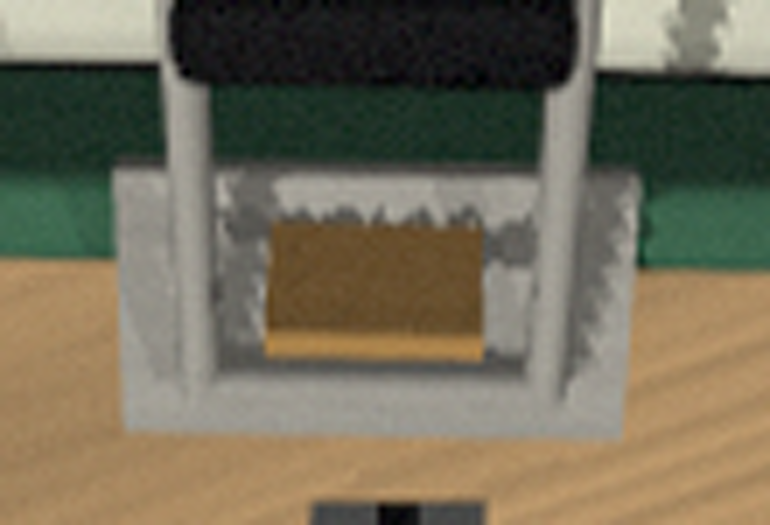

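The loop lies over the keeper with its bar on the ledge in front, and the lever still stands. Next I push the lever over.

```bash
python3 -m creep '[[0.0354,-0.0138,-0.0075,0,0,0,-1],[0.010,-0.0038,0.0005,0,0,0,-1],[0.0096,-0.0038,0.0005,0,0,0,-1],[0.0103,-0.004,-0.001,0,0,0,-1],[0.0103,-0.004,-0.002,0,0,0,-1],[0.008,-0.003,-0.004,0,0,0,-1],[0.008,-0.003,-0.004,0,0,0,-1],[0,0,0,0,0,0,-1]]'
python3 - <<'E'
from h import *
im,c=snap('wrist','w4.png');cv2.imwrite('pics/w4z.png',cv2.resize(im[60:330,180:460],None,fx=2,fy=2))
im,c=snap('scene','s4.png');cv2.imwrite('pics/s4z.png',cv2.resize(im[95:255,170:330],None,fx=3.7,fy=3.7,interpolation=cv2.INTER_CUBIC))
E
```

```text
clock: 4.28
position: [0.5608, -0.1866, 0.1692]
ee_rot: [-0.0, 0.983, -0.186, 0.0]
contact_force: [0.0, -0.6, -0.3]
width: 0.0001
```

View pics/w4z.png

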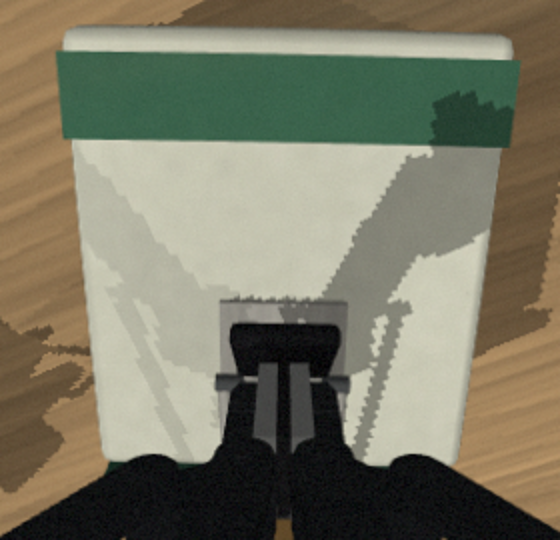

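View pics/s4z.png

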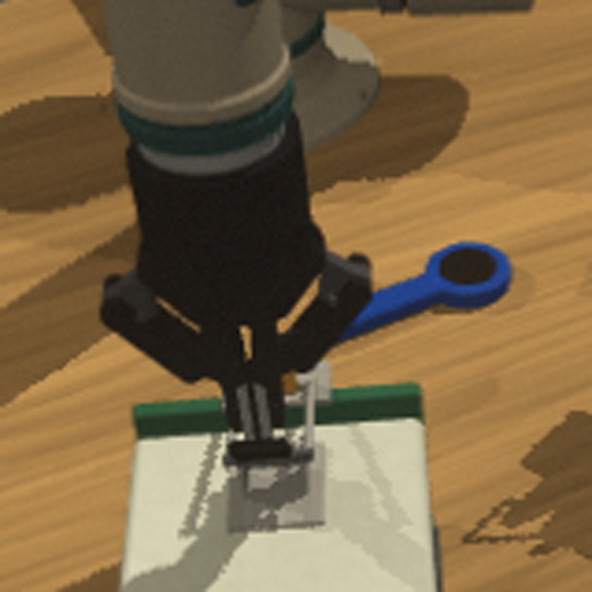

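The lever is turning under the fingertips and the loop is still hooked. I'm continuing down the arc to flat.

```bash
python3 -m creep '[[0.006,-0.0024,-0.007,0,0,0,-1],[0.006,-0.0023,-0.006,0,0,0,-1],[0.0043,-0.0017,-0.008,0,0,0,-1],[0.0043,-0.0017,-0.008,0,0,0,-1],[0.003,-0.001,-0.007,0,0,0,-1],[0.002,-0.001,-0.006,0,0,0,-1],[0.001,-0.0005,-0.005,0,0,0,-1],[0,0,-0.002,0,0,0,-1],[0,0,0,0,0,0,-1]]'
python3 - <<'E'
from h import *
im,c=snap('scene','s5.png');cv2.imwrite('pics/s5z.png',cv2.resize(im[95:255,170:330],None,fx=3.7,fy=3.7,interpolation=cv2.INTER_CUBIC))
E
```

```text
clock: 5.5
position: [0.5867, -0.1969, 0.1234]
ee_rot: [0.0, 0.983, -0.186, 0.001]
contact_force: [-4.1, 1.5, 12.9]
width: -0.0001
```

View pics/s5z.png

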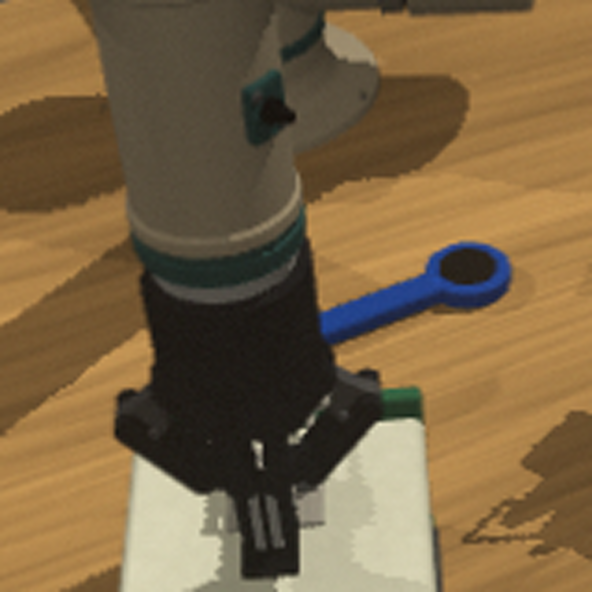

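Tip height is 0.1234 and the force is 13 N, which is what a flat lever should give. I'll press slightly more, then lift away and look.

```bash
python3 -m creep '[[0,0,-0.003,0,0,0,-1],[0,0,0,0,0,0,-1],[0,0,0,0,0,0,-1]]'; python3 -m creep '[[0,0,0.02,0,0,0,-1],[0,0,0.05,0,0,0,-1],[-0.03,0.012,0.05,0,0,0,-1],[-0.04,0.016,0.03,0,0,0,-1],[-0.04,0.016,0.02,0,0,0,-1],[0,0,0,0,0,0,-1],[0,0,0,0,0,0,-1]]'
python3 - <<'E'
from h import *
im,c=snap('wrist','w6.png');cv2.imwrite('pics/w6z.png',cv2.resize(im[90:260,240:410],None,fx=3.5,fy=3.5,interpolation=cv2.INTER_CUBIC))
im,c=snap('scene','s6.png');cv2.imwrite('pics/s6z.png',cv2.resize(im[95:255,170:330],None,fx=3.7,fy=3.7,interpolation=cv2.INTER_CUBIC))
im,c=snap('top','t6.png')
E
```

```text
clock: 5.92
position: [0.5868, -0.1969, 0.1233]
ee_rot: [0.0, 0.983, -0.186, 0.002]
contact_force: [-7.1, 3.2, 25.4]
width: 0.0
clock: 6.8
position: [0.4772, -0.1532, 0.2878]
ee_rot: [0.0, 0.983, -0.186, 0.001]
contact_force: [0.5, -0.7, -1.0]
width: -0.0001
```

View pics/w6z.png

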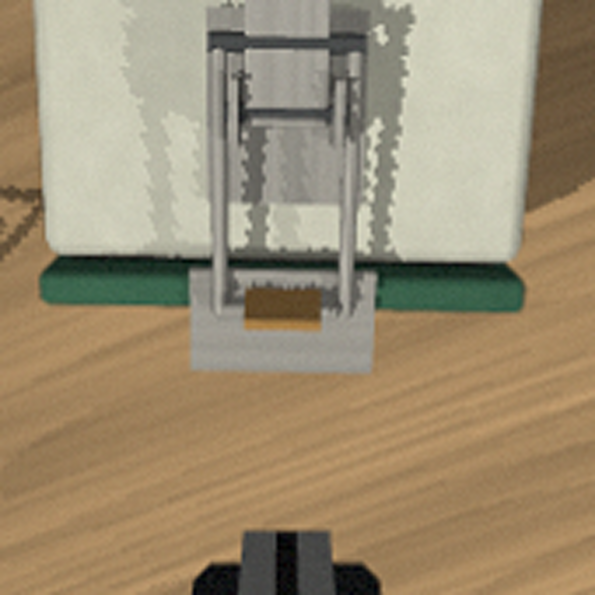

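View pics/s6.png

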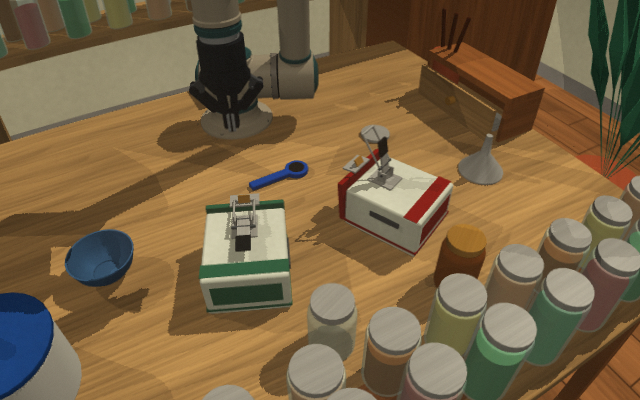

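View pics/s6z.png

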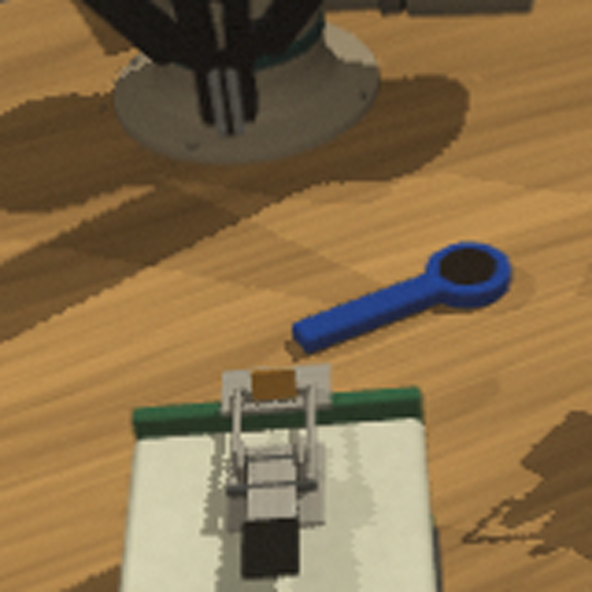

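```bash
python3 - <<'E'
from h import *
im=cv2.imread('pics/w6.png');cv2.imwrite('pics/w6zz.png',cv2.resize(im[145:205,270:370],None,fx=8,fy=8,interpolation=cv2.INTER_CUBIC))
c=cams.calibration('wrist');O=np.array([.574,-.193,0]);ux=np.array([.931,-.364,0])
f=lambda x,y:(240+(x+.5)/3.5-.5,90+(y+.5)/3.5-.5)
K=onz(c,*f(283,324),.126);print('keeper x now',(K-O)@ux)
for z in(.112,.114,.118):
  for p in((218,312),(345,312)):
    print(z,'leg end',(onz(c,*f(*p),z)-O)@ux)
a=cv2.imread('pics/scene0.png')[110:260,330:460].astype(int);b=cv2.imread('pics/s6.png')[110:260,330:460].astype(int)
print('red diff px',(abs(a-b).max(2)>40).sum())
E
```

```text
keeper x now -0.10585637385136913
0.112 leg end -0.1058213585683875
0.112 leg end -0.10586803557391261
0.114 leg end -0.10527218855305072
0.114 leg end -0.10531857112534503
0.118 leg end -0.10417384852237724
0.118 leg end -0.10421964222820992
red diff px 0
```

View pics/w6zz.png

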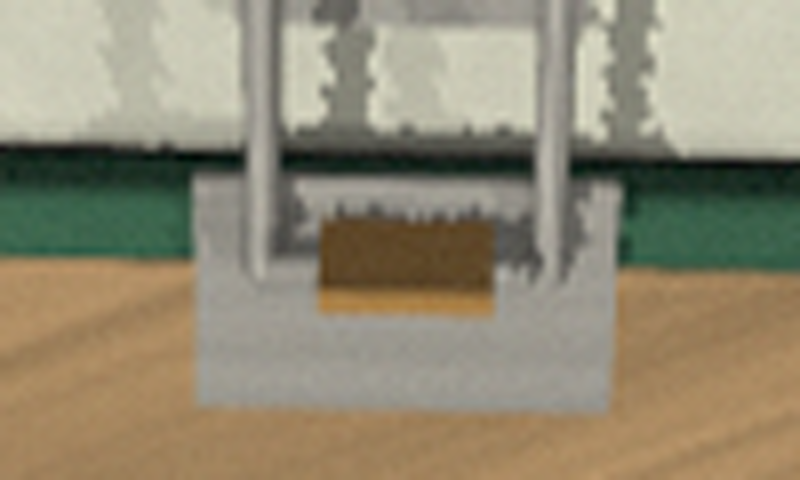

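The keeper is now at x ≈ −0.106 in the box frame (it was −0.115), so the lid is shut. The bar is tucked under the keeper's lean, the lever is flat, and the red latch hasn't changed. Handing in.

```bash
python3 -c "
from rig import sign_off,manip
print(manip.get_state()['contact_force']);print(sign_off())"
```

```text
[1.21672359 0.20503986 0.06137484]
the job is handed in; nothing more can be done
None
```

I swung the green box's loop over its keeper with the closed fingertips, pushed the lever down flat, lifted clear, and handed the job in at about 7 s. `sign_off` gives no verdict, so what follows are my own last checks.

- **Loop:** before I touched the lever, the pictures showed the bar lying on the ledge in front of the keeper with the lever still up. At the end the loop's side wires run to x ≈ −0.105 m in the box, inside the −0.095 m limit. The bar itself was hidden under the leaning keeper, so I inferred that it is hooked from the lid having been pulled in.
- **Lever:** the fingertips stopped at 0.123 m, the height of a flat lever, while pressing with about 25 N. In the last pictures, after lifting off, it was still lying down.
- **Lid:** the keeper moved from x ≈ −0.115 m to about −0.106 m, which matches the shut position (−0.107 m).
- **Red box:** comparing the scene camera's first and last pictures of it, no pixels had changed noticeably.
- **Contact:** the gripper was clear of everything at hand-in, about 0.29 m up, with only around 1 N of sensor noise.

The only disagreement was that the scene camera differed from the top and wrist cameras by about 5 mm. I used those two, which agreed to within 1 mm.

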